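# Set a tensile specimen under the sprung roller of the gauge-marking stand

### The job

Set the whole steel tensile specimen up in the sloping gauge-marking stand, ready for scribing: lay it lengthwise on the bed, nose it up the slope under the sprung roller arm so that it pushes the arm back, and slide it between the guides fully home against the end stop. Let go, leaving it lying flat and straight on the bed with the roller bearing down on its upper end. Leave the caliper, the jaw and the two broken specimen halves where they lie.

Things in the scene. Friction and masses are not known exactly. Their poses are not given: they have to be found in the camera images.
- specimen: whole, unbroken flat dog-bone specimen, bright steel, 0.3 to 0.5 kg: 160 mm long (x), 12 mm thick (z); end heads 40 mm long and 30 mm wide, waist 20 mm wide. Origin at its centre. Starts flat on the bench (origin 6 mm up), left or right of the stand. Both ends and both faces are alike: either end may go up the slope. Gripped across a head or the waist; not by the end that goes under the roller.
- bed: sloping aluminium bed of the blue stand (bolted down). x points up the slope, 30 deg above level, roughly to the robot's left; z out of the bed; y across. Origin on its surface, on the centre line, below the specimen's centre when that is home, 82.5 mm above the bench. Surface z = 0 from x = -95 (low end) to +165 mm, 84 mm wide; below x = 25 mm nothing stands beside the specimen.
- guide_mouth (a point): middle of the mouth between the two dark guide cheeks (9 mm high, 38 mm apart), on the bed surface at bed x = 37 mm; the cheeks run on from here to the end stop; short flared lips begin 12 mm before it
- stop_face (a point): end stop (dark block 14 mm high): point on its face, 6 mm above the bed, at bed x = 80 mm: where the middle of the specimen's upper end face comes when fully home
- roller: black roller, 32 mm diameter, 20 mm wide, turning freely in the fork at the end of the yellow hold-down arm. Origin at its centre, at rest x = 55, z = 21 mm in the bed's frame: it hangs 5 mm above the bed, and a 12 mm thick nose pushed up the slope meets its lower front and lifts it
- hold_arm (a joint): angle of the yellow arm about a cross pin at x = 145, z = 30 mm of the bed's frame (bracket 42 mm high around it): 0 = down on its rest, growing to 0.6 rad as the roller is raised. Its spring always presses down, about 6 N at the roller; it does not stay up. Pushing the specimen under takes up to 13 N along the slope at first, then about 7 N; with it beneath, the joint reads about 0.08
- carriage (a point): top of the scriber carriage parked beside the bed (ball knob), at bed x = 122, y = 60 mm, 70 mm above the bed surface: the highest point of the stand, about 205 mm above the bench; the carriage is 36 mm long and 30 mm wide, part of the stand, and is not needed; its guide rod lies below the bed surface
- caliper: black and steel caliper, 220 mm long, lying flat: a bystander. Origin at the middle of its beam, on the underside
- jaw: dark steel grip jaw, 95 x 48 x 24 mm: a bystander. Origin at the middle of its underside
- broken_a: half of a broken specimen, about 85 mm long, 12 mm thick: a bystander. Origin about its middle
- broken_b: the other half of a broken specimen, about 85 mm long, 12 mm thick: a bystander. Origin about its middle
Things that resemble listed ones, but are neither listed nor needed, are in the scene too. Leave any black or pink look-alike of the specimen alone.

How it is judged:
By the outcome, as a careful person would: the job done as asked, in the order asked, and still so for the second after the job is handed in, with the robot touching nothing.
It also fails if it takes over 50 s, if anything falls off the work surface, if the arm or the gripper's body presses on something with over 40 N, if the wrist force passes 120 N, or if a joint passes its speed limit or range.

### The arm

A 7-joint arm with a two-finger parallel gripper is mounted at the origin on the work surface. World frame = base frame: x ahead of the robot, y to its left, z up, the work surface at z = 0. Lengths are in m, angles in rad, forces in N, time in s.
With the tool pointing down it reaches from about 0.375 to 0.925 m from the base axis. Payload 3.1 kg.
Tool frame: the origin (TCP) lies between the finger pads; the fingertips stand 17 mm ahead of it and the grasp point (between the pads) lies 2 mm behind it; z points along the fingers, y is the line along which they close (so a half turn about z gives the same grasp; the last joint's range is limited). The gripper opens to 85 mm and grips with 20 to 120 N. Pads are 22 mm wide; open, the fingers measure 114 mm over their backs; the gripper's body (76 mm by 85 mm) begins 54 mm behind the grasp point. The pads swing forward as they close: fully open they stand 13 mm farther back than shut.
Start: joints at [1.039, 0.383, 0.044, 1.598, -0.018, 1.161, -0.05], TCP at [0.273, -0.59, 0.248] pointing down, gripper open.
Joint ranges: [-2.61, 2.61], [-0.41, 2.15], [-1.48, 1.57], [0, 2.5], [-1.57, 4.71], [0.05, 1.97], [-2.85, 2.85]. Speed limits (rad/s): [2.79, 2.79, 3.14, 3.14, 3.14, 3.14, 3.14].

### API

Orientations are given as a unit quaternion [w, x, y, z].
In Python, from rig import ctrl, snapshot, camera_info gives the robot as it stands.
- The arm moves only by the tool play_rows, never from a script. Its argument "deltas" is a list of rows, each an object of numbers: "dx", "dy", "dz": the shift along the tool's x, y, z as a fraction of full scale; "spin": the turn about the tool's z as a fraction of full scale. In form: [{"dx": .., "dy": .., "dz": .., "spin": ..}, ...]. A call has 1 to 8 rows; each row is the pose to reach, as a shift and turn from the pose commanded when the call began, along the tool's axes at that moment; what a row does not reach only later rows make up. Full scale, the value 1, is 0.6 m for a shift and 60 degrees for a turn. A row lasts 1/8 s, in which the tool goes at most 62.5 mm and 10.7 degrees, less where a joint would pass 70% of its speed; a pose out of reach is approached as far as the arm can. A call with a number of a shift or a turn outside -1 to 1 is refused whole. A call with a gripper value outside its range is refused whole. "gripper" is the opening, from -1 (shut) to 1 (fully open), set as the call begins (left out, the last holds). The fingers move at their own pace and stop on an object; the grip force is fixed at half the most. Time passes only in rows, so rows that repeat a pose let the fingers close. It gives the time, the measured TCP pose, the force, the opening and the grip force at its end, in the units of the state.
- ctrl.get_state(): the state, without advancing time (a new reading comes with each control period).
- snapshot(name): name is "scene" or "top" or "wrist"; returns the picture (420x560x3 uint8, red, green, blue); there is no depth.
- camera_info(name): a dict with "K" (3x3 intrinsics, pixels), "camera_from_world" (4x4, takes a point from world to camera coordinates). Camera axes: x right, y up, looking along -z (the intrinsics and any distortion apply to the point x, -y, -z); pixel columns grow to the right and rows downward; lengths in m; the calibration is good to about 2 mm. The wrist camera is an equidistant fisheye: a pixel r from the principal point sees the ray r / f radians off the axis. A picture is of the moment at which its call begins: read the wrist's pose just before it. camera_info takes no time and is no camera call; for the wrist camera it gives the pose at the moment of the call.
- ctrl.hand_in(): hands the job in; it is judged then, once.
The state is a dict: "time_s": time; "joint_positions": joint angles; "qvel": joint speeds; "joint_torque": joint torques, N m; "tcp_pos": TCP position; "tcp_rot": TCP orientation; "wrist_force": force on the tool from outside, world axes, zero at the start; "ft_torque": the same for the moment, N m; "width": opening from 0.0 (shut) to 1.0 (fully open); "grasp_force": force on a finger pad.
Only numpy, scipy, OpenCV 4.12 (cv2) and the standard library are available. Lean on these libraries where they do the work, as an engineer would, in place of code of your own. Each camera call takes 0.05 s, during which the arm holds its last target. There are 200 camera calls.

## Working session

There is one attempt and no reset: what is moved stays moved. The work goes in short steps, Python scripts to look and compute and a tool call to move; the robot and the scene stay as the last step left them, time stands still between calls to the robot, and variables do not carry over. Pictures are saved under pics/ and viewed, at most 10 in all, crops included, and the job is handed in when it is done.

Besides the shell and the picture viewer there is one more tool, called after "Emit:" as name(argument=value, ...), one argument or row to a line, values as JSON. play_rows: Moves the arm, as the interface text tells. Its arguments: {"type":"object","properties":{"deltas":{"type":"array"},"gripper":{"type":"number"}},"required":["deltas"]}

```bash
mkdir -p pics; python3 - <<'E'
from rig import ctrl, snapshot, camera_info
import cv2,numpy as np
for n in ["scene","top"]:
    im=snapshot(n); cv2.imwrite(f"pics/{n}0.png",im[...,::-1]); 
    c=camera_info(n); print(n,np.round(c["K"],2).tolist(),np.round(c["camera_from_world"],4).tolist(),[k for k in c])
a=[cv2.imread(f"pics/{n}0.png") for n in ("scene","top")]
s=ctrl.get_state(); print({k:np.round(v,3).tolist() for k,v in s.items()})
E
ls
```

```text
scene [[484.98, 0.0, 286.78], [0.0, 484.98, 205.74], [0.0, 0.0, 1.0]] [[0.1801, 0.9835, 0.0167, -0.0863], [-0.618, 0.0999, 0.7798, 0.2091], [0.7652, -0.1508, 0.6258, -1.7315], [0.0, 0.0, 0.0, 1.0]] ['K', 'camera_from_world']
top [[414.53, 0.0, 274.03], [0.0, 414.53, 213.61], [0.0, 0.0, 1.0]] [[-0.1017, -0.9948, 0.0053, 0.0263], [0.9744, -0.0985, 0.2021, -0.5467], [-0.2005, 0.0257, 0.9793, -1.0396], [0.0, 0.0, 0.0, 1.0]] ['K', 'camera_from_world']
{'time_s': 0.1, 'joint_positions': [1.039, 0.384, 0.044, 1.599, -0.018, 1.161, -0.05], 'qvel': [0.001, -0.002, -0.002, -0.004, -0.001, -0.0, 0.0], 'joint_torque': [0.003, -43.473, 1.029, -25.046, 0.011, 0.005, -0.0], 'tcp_pos': [0.273, -0.589, 0.247], 'tcp_rot': [-0.001, 0.977, 0.215, -0.0], 'wrist_force': [0.17, 0.029, 0.1], 'ft_torque': [0.013, 0.05, -0.009], 'grasp_force': 0.0, 'width': 1.001}
pics
```

View pics/scene0.png

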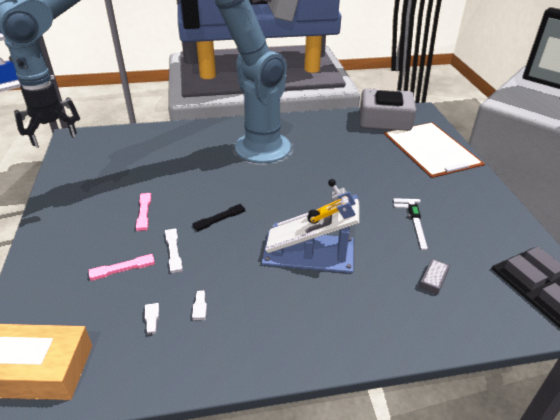

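View pics/top0.png

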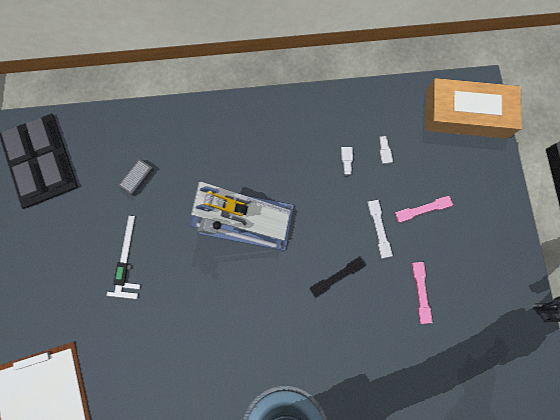

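Specimen candidates in the top view:
- Bright steel, whole: (380,229).
- Broken halves: (347,160) and (386,150).
- Pink look-alikes: (424,209) and (422,293).
- Black look-alike: (338,277).

By the description, (380,229) is the one, which is (173,250) in the scene view. I'll check it in a close crop together with the stand.

```bash
cat > h.py <<'E'
import numpy as np, cv2
from rig import ctrl, snapshot, camera_info
def proj(n,P):
    c=camera_info(n); T=np.array(c["camera_from_world"]);K=np.array(c["K"])
    p=np.atleast_2d(P)@T[:3,:3].T+T[:3,3]; q=np.c_[p[:,0]/-p[:,2],-p[:,1]/-p[:,2],np.ones(len(p))]@K.T
    return q[:,:2]
def ray(n,uv):
    c=camera_info(n); T=np.array(c["camera_from_world"]);K=np.array(c["K"])
    q=np.c_[np.atleast_2d(uv),np.ones(len(np.atleast_2d(uv)))]@np.linalg.inv(K).T
    d=np.c_[q[:,0],-q[:,1],-q[:,2]]@T[:3,:3]; return -T[:3,:3].T@T[:3,3],d/np.linalg.norm(d,axis=1)[:,None]
def plane(n,uv,z):
    o,d=ray(n,uv); return o+d*((z-o[2])/d[:,2])[:,None]
E
python3 - <<'E'
from h import *
a=cv2.imread("pics/top0.png");b=cv2.imread("pics/scene0.png")
for n,im,(x0,x1,y0,y1) in (("top",a,(362,396,193,265)),("scene",b,(160,187,225,275))):
    m=np.zeros(im.shape[:2],np.uint8); s=im[y0:y1,x0:x1].astype(int)
    m[y0:y1,x0:x1]=(s.min(2)>130)
    cs,_=cv2.findContours(m,0,1); c=max(cs,key=cv2.contourArea)
    P=plane(n,c[:,0].astype(float),0.012 if n=="top" else .010)
    r=cv2.minAreaRect((P[:,:2]*1000).astype(np.float32)); print(n,r,cv2.contourArea(c))
t=cv2.resize(a[170:260,180:305],None,fx=4.5,fy=4.5,interpolation=2)
s=cv2.resize(b[170:280,250:370],None,fx=3,fy=3,interpolation=2)
u=cv2.resize(a[190:268,350:402],None,fx=4,fy=4,interpolation=2)
out=np.zeros((600,800,3),np.uint8)
t=t[:,:];out[:t.shape[0],:t.shape[1]]=t
out2=np.zeros((600,800,3),np.uint8)
out[:u.shape[0],580:580+u.shape[1]]=u
cv2.imwrite("pics/crop1.png",out)
s=cv2.resize(b[170:280,250:370],None,fx=5,fy=5,interpolation=2);cv2.imwrite("pics/crop2.png",s)
E
```

```text
top ((486.28350830078125, -313.02349853515625), (160.18016052246094, 31.892473220825195), 5.385104656219482) 504.5
scene ((487.74493408203125, -313.0705871582031), (173.30685424804688, 34.155609130859375), 5.586694240570068) 439.5
```

View pics/crop1.png

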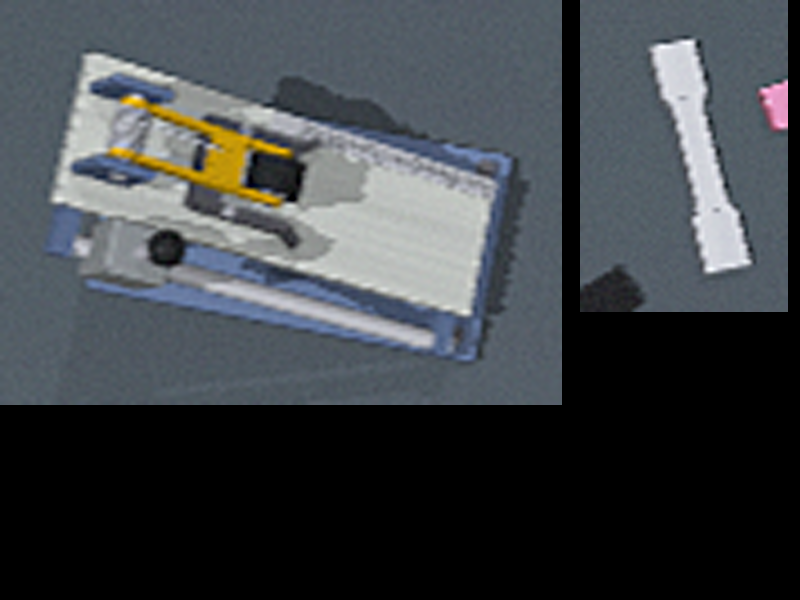

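View pics/crop2.png

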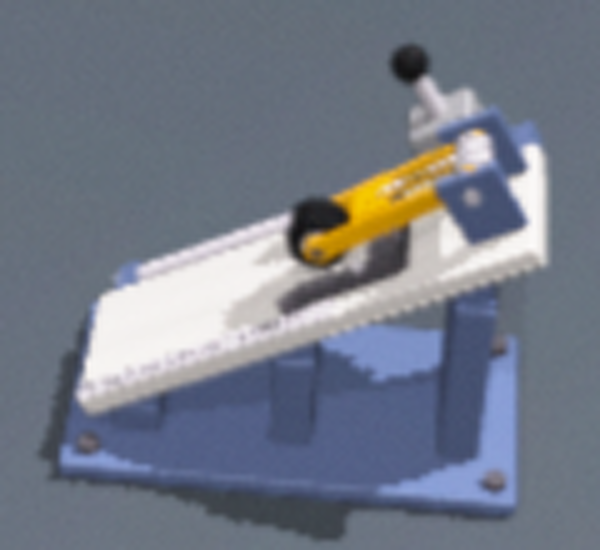

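The crop confirms (380,229): a whole, bright, unbroken dog-bone. The stand's bed is clear in both views, with the low end at right in the top view. Next I'll fit the stand's x, y and yaw from the bed corners and landmarks.

```bash
cat >> h.py <<'E'
def bedT(p):
    c,s=np.cos(p[2]),np.sin(p[2]); a=np.pi/6
    x=np.array([c*np.cos(a),s*np.cos(a),np.sin(a)]); y=np.array([-s,c,0]); z=np.cross(x,y)
    return np.c_[x,y,z],np.array([p[0],p[1],0.0825])
E
python3 - <<'E'
from h import *
from scipy.optimize import least_squares
T=[((-95,42,0),(470,315)),((-95,-42,0),(497,187)),((165,-42,0),(85,52)),((165,42,0),(52,205)),((122,60,62),(165,247)),((55,0,33),(277,174))]
S=[((-95,42,0),(103,290)),((-95,-42,0),(80,392)),((165,-42,0),(547,247)),((165,42,0),(545,145)),((122,60,62),(409,62)),((55,0,21),(320,232))]
B=lambda L:np.array([l[0] for l in L])/1000.
ut=np.array([l[1] for l in T])/4.5+[180,170]; us=np.array([l[1] for l in S])/5+[250,170]
def f(p):
    R,o=bedT(p[:3]); 
    return np.r_[(proj("top",B(T)@R.T+o)-ut).ravel(),(proj("scene",B(S)@R.T+o)-us).ravel()]
r=least_squares(f,[.5,.05,1.4],loss="soft_l1"); print(r.x,np.degrees(r.x[2])); print(np.round(f(r.x).reshape(-1,2),1))
E
```

```text
[0.54006634 0.02023839 1.2747026 ] 73.03507908082089
[[-1.4  0.5]
 [-1.5 -1.4]
 [ 0.4 -0.5]
 [-0.3 -1. ]
 [-0.8  0.2]
 [ 0.3  0.3]
 [-0.3  0.3]
 [-0.2  0.9]
 [-2.1 -0.4]
 [-1.6 -1.1]
 [ 0.1 -0.9]
 [ 0.2 -0.5]]
```

```bash
cat >> h.py <<'E'
from scipy.spatial.transform import Rotation as Ro
def tool():
    s=ctrl.get_state(); q=s["tcp_rot"]; return np.array(s["tcp_pos"]),Ro.from_quat([q[1],q[2],q[3],q[0]]).as_matrix()
def go(P,yaw=None):
    p,R=tool(); d=R.T@(np.array(P)-p)/0.6
    y=np.degrees(np.arctan2(R[1,0],R[0,0])); sp=0 if yaw is None else -((yaw-y+180)%360-180)/60
    print("pos",p.round(4),"yaw",y.round(2),"tilt",R[:,2].round(3),"-> d",d.round(4),"spin",round(sp,4))
E
python3 -c "
from h import *
go([.4644,-.3151,.13],5.4)"
```

```text
pos [ 0.2728 -0.589   0.247 ] yaw 24.86 tilt [-0.001  0.002 -1.   ] -> d [ 0.4816 -0.2796  0.1956] spin 0.3243
```

Emit:
play_rows(
  deltas=[
    {"dx": 0.08, "dy": -0.047, "dz": 0.03, "spin": 0.16},
    {"dx": 0.16, "dy": -0.093, "dz": 0.065, "spin": 0.324},
    {"dx": 0.24, "dy": -0.14, "dz": 0.1, "spin": 0.324},
    {"dx": 0.32, "dy": -0.187, "dz": 0.13, "spin": 0.324},
    {"dx": 0.4, "dy": -0.233, "dz": 0.165, "spin": 0.324},
    {"dx": 0.482, "dy": -0.28, "dz": 0.196, "spin": 0.324},
    {"dx": 0.482, "dy": -0.28, "dz": 0.196, "spin": 0.324},
    {"dx": 0.482, "dy": -0.28, "dz": 0.196, "spin": 0.324},
  ],
  gripper=0.2,
)

```text
time_s: 1.1
tcp_pos: [0.4646, -0.3156, 0.1302]
tcp_rot: [-0.0, 0.999, 0.048, -0.001]
wrist_force: [0.3, 0.5, -0.4]
width: 0.599
grasp_force: 0.0
```

```bash
cat >> h.py <<'E'
def wray(ci,uv):
    T=np.array(ci["camera_from_world"]);K=np.array(ci["K"]); uv=np.atleast_2d(uv).astype(float)
    q=np.c_[(uv[:,0]-K[0,2])/K[0,0],(uv[:,1]-K[1,2])/K[1,1]]; r=np.linalg.norm(q,axis=1)+1e-12
    d=np.c_[q[:,0]/r*np.sin(r),-q[:,1]/r*np.sin(r),-np.cos(r)]@T[:3,:3]
    return -T[:3,:3].T@T[:3,3],d
def wplane(ci,uv,z):
    o,d=wray(ci,uv); return o+d*((z-o[2])/d[:,2])[:,None]
def wproj(ci,P):
    T=np.array(ci["camera_from_world"]);K=np.array(ci["K"]); p=np.atleast_2d(P)@T[:3,:3].T+T[:3,3]
    v=np.c_[p[:,0],-p[:,1],-p[:,2]]; rho=np.hypot(v[:,0],v[:,1])+1e-12; th=np.arctan2(rho,v[:,2])
    return np.c_[K[0,2]+K[0,0]*th*v[:,0]/rho,K[1,2]+K[1,1]*th*v[:,1]/rho]
E
python3 - <<'E'
from h import *
go([.4644,-.3151,.13],5.4)
ci=camera_info("wrist"); im=snapshot("wrist")
cv2.imwrite("pics/w1.png",im[...,::-1]); np.save("w1.npy",np.array(ci["camera_from_world"])); print(np.round(ci["K"],2).tolist(),np.round(ci["camera_from_world"],3).tolist())
u=wproj(ci,[[.4863,-.313,.012],[.4863+.08,-.313+.0075,.012],[.4863-.08,-.313-.0075,.012]]);print(u.round())
E
```

```text
pos [ 0.4646 -0.3156  0.1302] yaw 5.47 tilt [-0.001  0.    -1.   ] -> d [-0.0003 -0.0009  0.0003] spin 0.0012
[[325.19, 0.0, 280.21], [0.0, 325.19, 211.62], [0.0, 0.0, 1.0]] [[0.096, -0.995, 0.0, -0.36], [0.947, 0.092, -0.307, -0.407], [0.306, 0.03, 0.952, -0.4], [0.0, 0.0, 0.0, 1.0]]
[[278. 184.]
 [279.  78.]
 [278. 276.]]
```

View pics/w1.png

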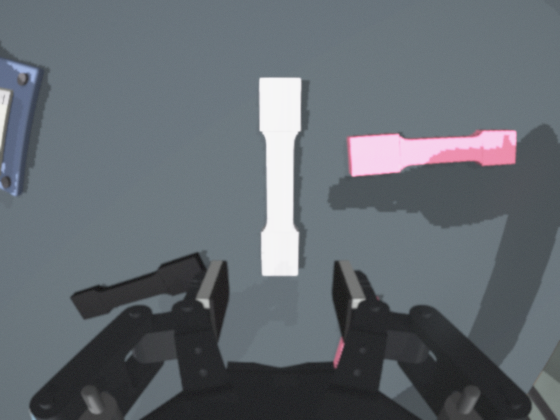

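The wrist view shows the bright specimen at (280,176), lying where I predicted and centred between the fingers. Fingertips are at about (225,262) and (336,262), so I'll check how far ahead of the TCP they stand.

```bash
python3 - <<'E'
from h import *
p,R=tool(); ci=camera_info("wrist")
for t in (0,.004,.008,.012,.017,.022):
    print(t,wproj(ci,p+np.array([[.011,-.0255,t],[.011,.0255,t],[-.011,.0255,t]])@R.T).round(0).tolist())
go([.4646,-.3151,.022],5.4)
E
```

```text
0 [[220.0, 269.0], [336.0, 269.0], [332.0, 310.0]]
0.004 [[222.0, 265.0], [335.0, 265.0], [331.0, 305.0]]
0.008 [[223.0, 261.0], [333.0, 261.0], [330.0, 301.0]]
0.012 [[224.0, 257.0], [332.0, 257.0], [329.0, 296.0]]
0.017 [[226.0, 253.0], [331.0, 253.0], [328.0, 291.0]]
0.022 [[228.0, 249.0], [329.0, 249.0], [327.0, 286.0]]
pos [ 0.4642 -0.317   0.1306] yaw 5.33 tilt [-0.001 -0.001 -1.   ] -> d [ 0.0012 -0.0031  0.181 ] spin -0.0012
```

Emit:
play_rows(
  deltas=[
    {"dz": 0.06},
    {"dz": 0.12},
    {"dz": 0.17},
    {"dz": 0.182},
    {"dz": 0.182},
  ],
)

```text
invalid input at $.deltas[0]: expected keys dx, dy, dz, spin
```

Emit:
play_rows(
  deltas=[
    {"dz": 0},
    {"dz": 0},
    {"dz": 0},
    {"dz": 0},
    {"dz": 0},
    {"dz": 0},
  ],
  gripper=-1,
)

```text
invalid input at $.deltas[0]: expected keys dx, dy, dz, spin
```

Emit:
play_rows(
  deltas=[
    {"dx": 0, "dy": 0, "dz": 0.06, "spin": 0},
    {"dx": 0, "dy": 0, "dz": 0.12, "spin": 0},
    {"dx": 0, "dy": 0, "dz": 0.17, "spin": 0},
    {"dx": 0, "dy": 0, "dz": 0.182, "spin": 0},
    {"dx": 0, "dy": 0, "dz": 0.182, "spin": 0},
  ],
)

```text
time_s: 1.78
tcp_pos: [0.4645, -0.3172, 0.0218]
tcp_rot: [0.0, 0.999, 0.046, -0.0]
wrist_force: [-0.4, 0.2, -0.2]
width: 0.599
grasp_force: 0.0
```

Emit:
play_rows(
  deltas=[
    {"dx": 0, "dy": 0, "dz": 0, "spin": 0},
    {"dx": 0, "dy": 0, "dz": 0, "spin": 0},
    {"dx": 0, "dy": 0, "dz": 0, "spin": 0},
    {"dx": 0, "dy": 0, "dz": 0, "spin": 0},
    {"dx": 0, "dy": 0, "dz": 0, "spin": 0},
    {"dx": 0, "dy": 0, "dz": 0, "spin": 0},
  ],
  gripper=-1,
)

```text
time_s: 2.52
tcp_pos: [0.4661, -0.3163, 0.0233]
tcp_rot: [0.001, 0.999, 0.047, 0.001]
wrist_force: [-0.2, 0.7, 6.2]
width: 0.204
grasp_force: 59.2
```

Emit:
play_rows(
  deltas=[
    {"dx": 0, "dy": 0, "dz": -0.03, "spin": 0},
    {"dx": 0, "dy": 0, "dz": -0.1, "spin": 0},
    {"dx": 0, "dy": 0, "dz": -0.18, "spin": 0},
    {"dx": 0, "dy": 0, "dz": -0.26, "spin": 0},
    {"dx": 0, "dy": 0, "dz": -0.3, "spin": 0},
    {"dx": 0, "dy": 0, "dz": -0.3, "spin": 0},
  ],
)

```text
time_s: 3.28
tcp_pos: [0.4663, -0.3166, 0.2045]
tcp_rot: [0.002, 0.999, 0.047, 0.002]
wrist_force: [1.0, 0.3, -2.7]
width: 0.206
grasp_force: 59.1
```

```bash
python3 -c "
from h import *
go([.511,-.0754,.20],73)"
```

```text
pos [ 0.4663 -0.3166  0.2045] yaw 5.41 tilt [ 0.005 -0.003 -1.   ] -> d [ 0.1121 -0.3933  0.0066] spin -1.1264
```

Emit:
play_rows(
  deltas=[
    {"dx": 0.016, "dy": -0.055, "dz": 0, "spin": -0.14},
    {"dx": 0.032, "dy": -0.11, "dz": 0, "spin": -0.28},
    {"dx": 0.048, "dy": -0.165, "dz": 0, "spin": -0.42},
    {"dx": 0.064, "dy": -0.22, "dz": 0, "spin": -0.56},
    {"dx": 0.08, "dy": -0.275, "dz": 0, "spin": -0.7},
    {"dx": 0.096, "dy": -0.33, "dz": 0, "spin": -0.84},
    {"dx": 0.112, "dy": -0.393, "dz": 0.006, "spin": -0.98},
    {"dx": 0.112, "dy": -0.393, "dz": 0.006, "spin": -1.0},
  ],
)

```text
time_s: 4.28
tcp_pos: [0.5082, -0.0694, 0.1957]
tcp_rot: [-0.002, 0.839, 0.544, -0.001]
wrist_force: [0.0, -0.6, -3.6]
width: 0.208
grasp_force: 59.2
```

Emit:
play_rows(
  deltas=[
    {"dx": 0, "dy": 0, "dz": 0, "spin": -0.126},
    {"dx": 0, "dy": 0, "dz": 0, "spin": -0.126},
    {"dx": 0, "dy": 0, "dz": 0, "spin": -0.126},
  ],
)

```text
time_s: 4.65
tcp_pos: [0.5088, -0.0753, 0.197]
tcp_rot: [-0.001, 0.805, 0.593, -0.001]
wrist_force: [-0.5, -0.1, -2.8]
width: 0.205
grasp_force: 59.2
```

```bash
python3 - <<'E'
from h import *
go([.511,-.0754,.20],73)
ci=camera_info("wrist"); im=snapshot("wrist")
cv2.imwrite("pics/w2.png",im[...,::-1]); np.save("w2.npy",np.array(ci["camera_from_world"]))
R,o=bedT([.54007,.02024,1.2747])
B=np.array([(-95,42,0),(-95,-42,0),(165,-42,0),(165,42,0),(122,60,62),(55,0,33),(37,-19,9),(37,19,9)])/1000
print(wproj(ci,B@R.T+o).round(1).tolist())
E
```

```text
pos [ 0.5088 -0.0753  0.197 ] yaw 72.8 tilt [-0.002  0.    -1.   ] -> d [ 0.001   0.0035 -0.005 ] spin -0.0033
[[236.4, 176.7], [328.9, 176.5], [355.7, -148.5], [209.0, -148.7], [146.0, -89.4], [283.2, 17.2], [312.4, 35.2], [253.4, 35.2]]
```

View pics/w2.png

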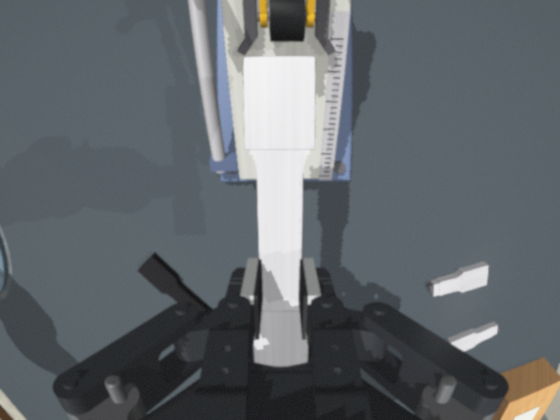

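The specimen is held level and centred (nose at columns 246–314). The roller is at about (288,15) and the bed's low corners at about (241,178) and (330,179), so the bed lies 2–3 mm right of my estimate. Refining from edges in this picture.

```bash
python3 - <<'E'
from h import *
from scipy.optimize import least_squares
im=cv2.imread("pics/w2.png").astype(int); ci=dict(camera_info("wrist")); ci["camera_from_world"]=np.load("w2.npy")
yel=(im[...,2]-im[...,0]>80)&(im[...,2]>130)
for r in (3,8,12,18): c=np.where(yel[r,200:380])[0]+200; k=np.where(im[r,265:310].max(1)<60)[0]+265; print("row",r,"yellow",c.min(),c.max(),"black",k.min(),k.max())
for r in (70,90,110,130,150,165,172):
    g=im[r].astype(int); w=(g.min(1)>120)&(g.max(1)-g.min(1)<45); c=np.where(w[222:360])[0]+222; print(r,c.min(),c.max())
w=im.min(2)>120
print([np.where(w[150:200,c])[0].max()+150 for c in (246,250,254,310,315,318)])
p,R=tool()
print("tool axis nose", wproj(ci,p+np.array([[.102,0,.010],[.102,.015,.010],[.102,-.015,.01],[.03,0,.01]])@R.T).round(1).tolist())
m=(im.min(2)>150)[60:140]; 
for r in (65,90,120): c=np.where((im[r,240:322].min(1)>170))[0]+240; print("spec",r,c.min(),c.max())
E
```

```text
row 3 yellow 259 314 black 291 303
row 8 yellow 260 314 black 294 303
row 12 yellow 260 314 black 271 304
row 18 yellow 260 314 black 271 304
70 226 345
90 228 343
110 230 340
130 222 338
150 222 336
165 237 345
172 222 332
[np.int64(179), np.int64(179), np.int64(179), np.int64(178), np.int64(178), np.int64(178)]
tool axis nose [[280.8, 51.6], [317.6, 52.3], [244.0, 52.3], [280.7, 219.6]]
spec 65 243 315
spec 90 240 315
spec 120 240 321
```

```bash
cat >> h.py <<'E'
BED=[.5418,.0182,np.radians(72.8)]
def gob(u,z,v=0,yaw=72.8):  # mm: horizontal along bed, height, across
    c,s=np.cos(BED[2]),np.sin(BED[2]); p,_=tool(); d=p[:2]-BED[:2]
    print("now u,v,z mm",(1000*np.array([d@[c,s],d@[-s,c],p[2]])).round(1))
    go([BED[0]+(u*c-v*s)/1000,BED[1]+(u*s+v*c)/1000,z/1000],yaw)
E
python3 -c "
from h import *
gob(-97,125)"
```

```text
now u,v,z mm [-99.    3.6 197.3]
pos [ 0.5091 -0.0753  0.1973] yaw 72.83 tilt [-0.001  0.    -1.   ] -> d [0.0033 0.0062 0.1204] spin 0.0005
```

Emit:
play_rows(
  deltas=[
    {"dx": 0.003, "dy": 0.006, "dz": 0.04, "spin": 0},
    {"dx": 0.003, "dy": 0.006, "dz": 0.08, "spin": 0},
    {"dx": 0.003, "dy": 0.006, "dz": 0.12, "spin": 0},
    {"dx": 0.003, "dy": 0.006, "dz": 0.12, "spin": 0},
    {"dx": 0.003, "dy": 0.006, "dz": 0.12, "spin": 0},
  ],
)

```text
time_s: 5.32
tcp_pos: [0.5143, -0.0742, 0.1267]
tcp_rot: [0.0, 0.804, 0.594, 0.001]
wrist_force: [0.5, -0.7, -2.3]
width: 0.213
grasp_force: 59.2
```

```bash
python3 -c "
from h import *
gob(-83.5,58)"
```

```text
now u,v,z mm [-96.4  -1.1 126.7]
pos [ 0.5143 -0.0742  0.1267] yaw 72.93 tilt [ 0.001 -0.    -1.   ] -> d [ 0.0214 -0.0019  0.1144] spin 0.0022
```

Emit:
play_rows(
  deltas=[
    {"dx": 0, "dy": 0, "dz": 0.02, "spin": 0},
    {"dx": 0.001, "dy": 0, "dz": 0.04, "spin": 0},
    {"dx": 0.0025, "dy": 0, "dz": 0.055, "spin": 0},
    {"dx": 0.0025, "dy": 0, "dz": 0.055, "spin": 0},
  ],
)

```text
time_s: 5.82
tcp_pos: [0.5136, -0.0747, 0.0923]
tcp_rot: [0.0, 0.805, 0.594, -0.001]
wrist_force: [-0.7, -5.6, 0.3]
width: 0.208
grasp_force: 59.1
```

Emit:
play_rows(
  deltas=[
    {"dx": 0.0035, "dy": 0, "dz": 0.015, "spin": 0},
    {"dx": 0.008, "dy": 0, "dz": 0.028, "spin": 0},
    {"dx": 0.0135, "dy": 0, "dz": 0.042, "spin": 0},
    {"dx": 0.0165, "dy": 0, "dz": 0.048, "spin": 0},
    {"dx": 0.0165, "dy": 0, "dz": 0.048, "spin": 0},
  ],
)

```text
time_s: 6.45
tcp_pos: [0.5161, -0.0646, 0.0635]
tcp_rot: [-0.0, 0.804, 0.594, -0.001]
wrist_force: [-0.5, -4.5, -0.8]
width: 0.207
grasp_force: 58.6
```

```bash
python3 - <<'E'
from h import *
gob(-83.5,58); print(ctrl.get_state()["ft_torque"])
ims=[snapshot(n)[...,::-1] for n in ("scene","wrist")]
a=cv2.resize(ims[0][165:285,230:370],(400,343),interpolation=2)
b=cv2.resize(ims[1][0:320,140:420],(390,446))
o=np.zeros((450,800,3),np.uint8); o[:343,:400]=a; o[:446,405:795]=b; cv2.imwrite("pics/c3.png",o)
E
```

```text
now u,v,z mm [-86.7   0.1  63.5]
pos [ 0.5161 -0.0646  0.0635] yaw 72.9 tilt [-0.002 -0.001 -1.   ] -> d [0.0053 0.0002 0.0092] spin 0.0017
[-0.65426447  0.27756076 -0.00270406]
```

View pics/c3.png

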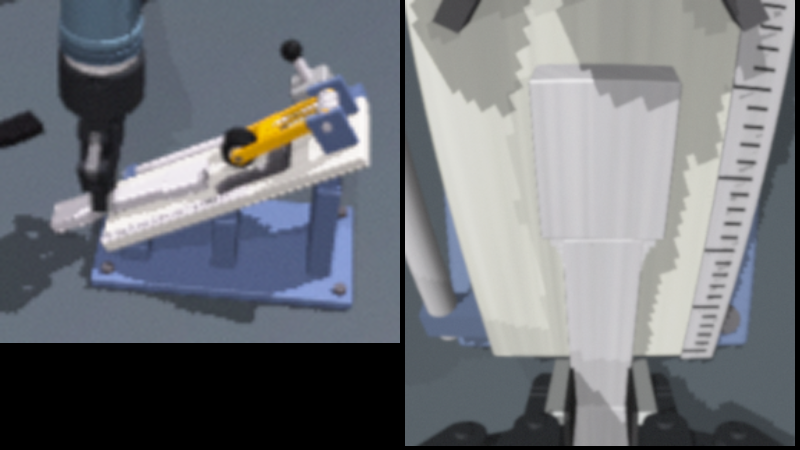

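Emit:
play_rows(
  deltas=[
    {"dx": 0.006, "dy": 0, "dz": 0.005, "spin": 0},
    {"dx": 0.013, "dy": 0, "dz": 0.005, "spin": 0},
    {"dx": 0.013, "dy": 0, "dz": 0.005, "spin": 0},
  ],
)

```text
time_s: 6.92
tcp_pos: [0.518, -0.0607, 0.0616]
tcp_rot: [0.002, 0.805, 0.594, -0.003]
wrist_force: [-3.8, -9.7, 4.4]
width: 0.205
grasp_force: 59.0
```

```bash
python3 -c "
from h import *
gob(-57,74)"
```

```text
now u,v,z mm [-82.4  -0.6  61.6]
pos [ 0.518  -0.0607  0.0616] yaw 72.83 tilt [-0.003 -0.006 -1.   ] -> d [ 0.0422 -0.0011 -0.021 ] spin 0.0005
```

Emit:
play_rows(
  deltas=[
    {"dx": 0.01, "dy": 0, "dz": -0.004, "spin": 0},
    {"dx": 0.02, "dy": 0, "dz": -0.01, "spin": 0},
    {"dx": 0.029, "dy": 0, "dz": -0.015, "spin": 0},
    {"dx": 0.029, "dy": 0, "dz": -0.015, "spin": 0},
    {"dx": 0.029, "dy": 0, "dz": -0.015, "spin": 0},
  ],
)

```text
time_s: 7.55
tcp_pos: [0.5234, -0.045, 0.0711]
tcp_rot: [0.002, 0.805, 0.593, -0.003]
wrist_force: [-4.5, -11.7, 6.5]
width: 0.204
grasp_force: 59.4
```

```bash
python3 - <<'E'
from h import *
gob(-57,74)
ims=[snapshot(n)[...,::-1] for n in ("scene","wrist")]
a=cv2.resize(ims[0][165:285,230:370],(400,343),interpolation=2)
b=cv2.resize(ims[1][0:320,140:420],(390,446))
o=np.zeros((450,800,3),np.uint8); o[:343,:400]=a; o[:446,405:795]=b; cv2.imwrite("pics/c4.png",o)
E
```

```text
now u,v,z mm [-65.8  -1.1  71.1]
pos [ 0.5234 -0.045   0.0711] yaw 72.77 tilt [-0.003 -0.007 -1.   ] -> d [ 0.0146 -0.0018 -0.005 ] spin -0.0005
```

View pics/c4.png

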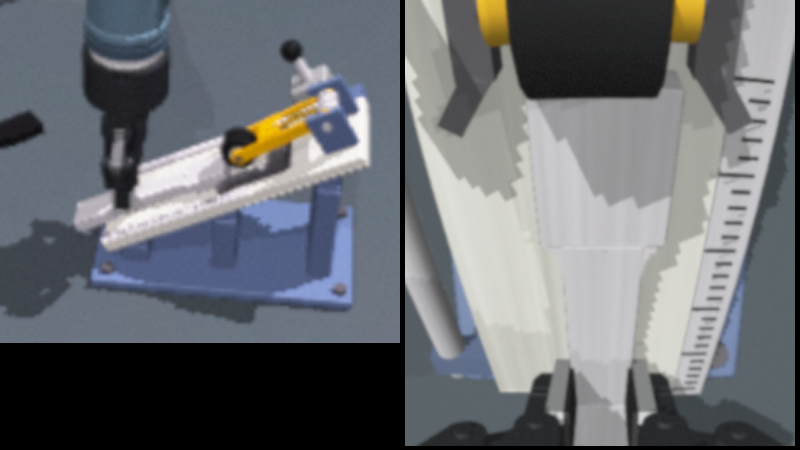

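Emit:
play_rows(
  deltas=[
    {"dx": 0, "dy": -0.003, "dz": 0.002, "spin": 0},
    {"dx": 0.01, "dy": -0.003, "dz": -0.002, "spin": 0},
    {"dx": 0.02, "dy": -0.003, "dz": -0.008, "spin": 0},
    {"dx": 0.03, "dy": -0.003, "dz": -0.014, "spin": 0},
    {"dx": 0.03, "dy": -0.003, "dz": -0.014, "spin": 0},
  ],
)

```text
time_s: 8.28
tcp_pos: [0.525, -0.0327, 0.0781]
tcp_rot: [0.003, 0.806, 0.592, -0.007]
wrist_force: [-5.0, -19.4, 3.9]
width: 0.207
grasp_force: 59.6
```

```bash
python3 - <<'E'
from h import *
gob(-35,85)
E
```

```text
now u,v,z mm [-53.6   1.   78.1]
pos [ 0.525  -0.0327  0.0781] yaw 72.53 tilt [-0.007 -0.013 -1.   ] -> d [ 0.0308  0.0015 -0.0119] spin -0.0045
```

Emit:
play_rows(
  deltas=[
    {"dx": 0.008, "dy": 0, "dz": -0.002, "spin": 0},
    {"dx": 0.016, "dy": 0, "dz": -0.006, "spin": 0},
    {"dx": 0.016, "dy": 0, "dz": -0.006, "spin": 0},
    {"dx": 0.016, "dy": 0, "dz": -0.006, "spin": 0},
  ],
)

```text
time_s: 8.78
tcp_pos: [0.5272, -0.0263, 0.082]
tcp_rot: [0.004, 0.807, 0.591, -0.009]
wrist_force: [-7.1, -22.2, 6.7]
width: 0.204
grasp_force: 60.0
```

```bash
python3 - <<'E'
from h import *
gob(-35,85)
ims=[snapshot(n)[...,::-1] for n in ("scene","wrist")]
a=cv2.resize(ims[0][165:285,230:370],(400,343),interpolation=2)
b=cv2.resize(ims[1][0:320,140:420],(390,446))
o=np.zeros((450,800,3),np.uint8); o[:343,:400]=a; o[:446,405:795]=b; cv2.imwrite("pics/c5.png",o)
E
```

```text
now u,v,z mm [-46.8   0.8  82. ]
pos [ 0.5272 -0.0263  0.082 ] yaw 72.45 tilt [-0.009 -0.017 -1.   ] -> d [ 0.0196  0.0012 -0.0054] spin -0.0059
```

View pics/c5.png

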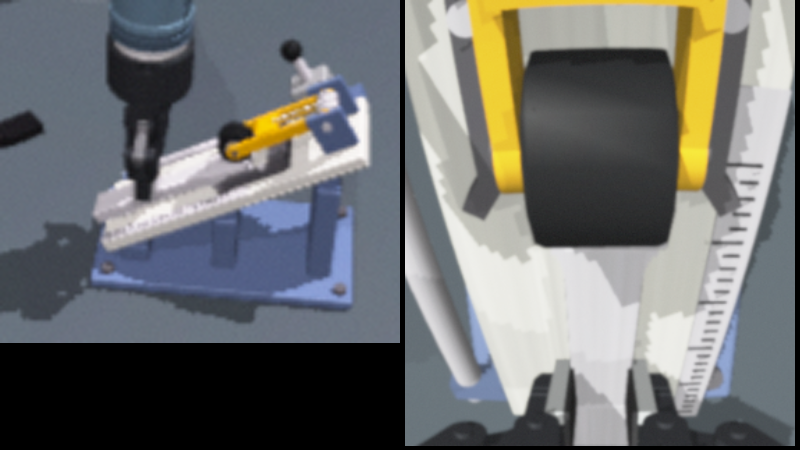

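Emit:
play_rows(
  deltas=[
    {"dx": 0.007, "dy": 0, "dz": -0.003, "spin": 0},
    {"dx": 0.014, "dy": 0, "dz": -0.007, "spin": 0},
    {"dx": 0.02, "dy": 0, "dz": -0.011, "spin": 0},
    {"dx": 0.02, "dy": 0, "dz": -0.011, "spin": 0},
    {"dx": 0.02, "dy": 0, "dz": -0.011, "spin": 0},
  ],
)

```text
time_s: 9.5
tcp_pos: [0.5307, -0.0153, 0.0886]
tcp_rot: [0.004, 0.807, 0.591, -0.009]
wrist_force: [-7.8, -24.1, 8.2]
width: 0.206
grasp_force: 60.0
```

```bash
python3 - <<'E'
from h import *
gob(-35,85)
E
```

```text
now u,v,z mm [-35.3   0.7  88.6]
pos [ 0.5307 -0.0153  0.0886] yaw 72.44 tilt [-0.01  -0.017 -1.   ] -> d [0.0007 0.0012 0.006 ] spin -0.0059
```

Emit:
play_rows(
  deltas=[
    {"dx": -0.005, "dy": 0, "dz": -0.001, "spin": 0},
    {"dx": -0.01, "dy": 0, "dz": 0.001, "spin": 0},
    {"dx": -0.01, "dy": 0, "dz": 0.001, "spin": 0},
  ],
)

```text
time_s: 9.88
tcp_pos: [0.5308, -0.0151, 0.0888]
tcp_rot: [0.003, 0.806, 0.592, -0.005]
wrist_force: [-6.0, -15.8, 8.0]
width: 0.205
grasp_force: 60.0
```

```bash
python3 - <<'E'
from h import *
gob(-35,85)
E
```

```text
now u,v,z mm [-35.    0.7  88.8]
pos [ 0.5308 -0.0151  0.0888] yaw 72.61 tilt [-0.005 -0.01  -1.   ] -> d [0.0001 0.0012 0.0064] spin -0.0031
```

Emit:
play_rows(
  deltas=[
    {"dx": -0.008, "dy": 0.001, "dz": -0.001, "spin": 0},
    {"dx": -0.014, "dy": 0.001, "dz": -0.002, "spin": 0},
    {"dx": -0.014, "dy": 0.001, "dz": -0.002, "spin": 0},
  ],
)

```text
time_s: 10.25
tcp_pos: [0.5309, -0.0156, 0.0894]
tcp_rot: [0.001, 0.804, 0.594, 0.0]
wrist_force: [0.6, -5.9, -1.9]
width: 0.205
grasp_force: 58.9
```

Emit:
play_rows(
  deltas=[
    {"dx": 0, "dy": 0, "dz": 0, "spin": 0},
    {"dx": 0, "dy": 0, "dz": 0, "spin": 0},
    {"dx": 0, "dy": 0, "dz": 0, "spin": 0},
    {"dx": 0, "dy": 0, "dz": 0, "spin": 0},
  ],
  gripper=0,
)

```text
time_s: 10.75
tcp_pos: [0.5308, -0.0137, 0.0894]
tcp_rot: [-0.0, 0.804, 0.595, 0.0]
wrist_force: [0.0, 0.8, 0.1]
width: 0.504
grasp_force: 0.0
```

Emit:
play_rows(
  deltas=[
    {"dx": 0, "dy": 0, "dz": -0.05, "spin": 0},
    {"dx": 0, "dy": 0, "dz": -0.1, "spin": 0},
    {"dx": -0.03, "dy": 0, "dz": -0.13, "spin": 0},
    {"dx": -0.08, "dy": 0, "dz": -0.13, "spin": 0},
    {"dx": -0.13, "dy": 0, "dz": -0.13, "spin": 0},
    {"dx": -0.13, "dy": 0, "dz": -0.13, "spin": 0},
  ],
)

```text
time_s: 11.5
tcp_pos: [0.5068, -0.0922, 0.1672]
tcp_rot: [0.0, 0.806, 0.593, -0.001]
wrist_force: [-0.3, 1.1, 0.7]
width: 0.499
grasp_force: 0.0
```

```bash
python3 - <<'E'
from h import *
gob(-90,80)
ims=[snapshot(n)[...,::-1] for n in ("scene","wrist")]
a=cv2.resize(ims[0][165:285,230:370],(400,343),interpolation=2)
b=cv2.resize(ims[1][0:320,140:420],(390,446))
o=np.zeros((450,800,3),np.uint8); o[:343,:400]=a; o[:446,405:795]=b; cv2.imwrite("pics/c6.png",o)
E
```

```text
now u,v,z mm [-115.8    0.8  167.2]
pos [ 0.5068 -0.0922  0.1672] yaw 72.67 tilt [-0.001 -0.001 -1.   ] -> d [0.0432 0.0012 0.1453] spin -0.0022
```

View pics/c6.png

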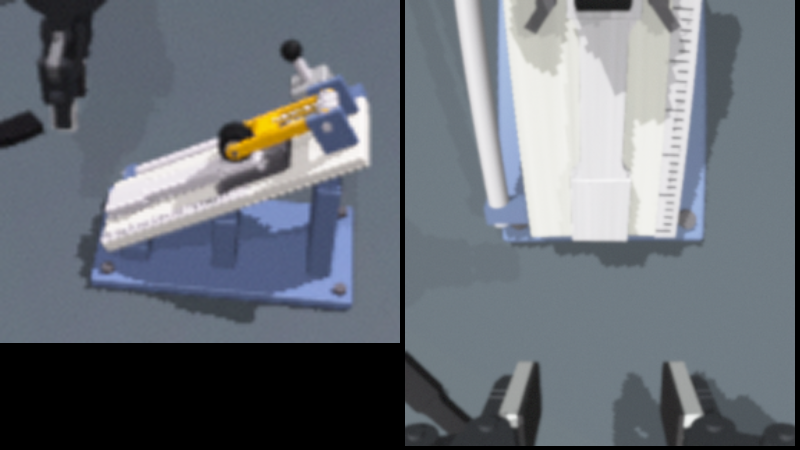

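Emit:
play_rows(
  deltas=[
    {"dx": 0, "dy": 0.001, "dz": 0.04, "spin": 0},
    {"dx": 0, "dy": 0.001, "dz": 0.09, "spin": 0},
    {"dx": 0, "dy": 0.001, "dz": 0.14, "spin": 0},
    {"dx": 0, "dy": 0.001, "dz": 0.186, "spin": 0},
    {"dx": 0, "dy": 0.001, "dz": 0.186, "spin": 0},
    {"dx": 0, "dy": 0.001, "dz": 0.186, "spin": 0},
  ],
  gripper=-1,
)

```text
time_s: 12.35
tcp_pos: [0.5094, -0.0882, 0.0565]
tcp_rot: [0.0, 0.803, 0.595, 0.001]
wrist_force: [0.0, 0.4, 0.1]
width: -0.004
grasp_force: 0.0
```

```bash
python3 - <<'E'
from h import *
gob(-99.5,55.5)
E
```

```text
now u,v,z mm [-111.2   -0.5   56.5]
pos [ 0.5094 -0.0882  0.0565] yaw 73.07 tilt [ 0.002  0.001 -1.   ] -> d [ 0.0196 -0.0008  0.0017] spin 0.0045
```

Emit:
play_rows(
  deltas=[
    {"dx": 0.01, "dy": 0, "dz": 0.001, "spin": 0},
    {"dx": 0.018, "dy": 0, "dz": 0, "spin": 0},
    {"dx": 0.025, "dy": 0, "dz": -0.004, "spin": 0},
    {"dx": 0.025, "dy": 0, "dz": -0.004, "spin": 0},
  ],
)

```text
time_s: 12.85
tcp_pos: [0.5133, -0.0744, 0.0587]
tcp_rot: [0.0, 0.804, 0.595, 0.001]
wrist_force: [0.2, -0.3, -0.5]
width: -0.0
grasp_force: 0.0
```

```bash
python3 - <<'E'
from h import *
gob(-86.3,63)
E
```

```text
now u,v,z mm [-96.9  -0.2  58.7]
pos [ 0.5133 -0.0744  0.0587] yaw 73.03 tilt [ 0.001  0.    -1.   ] -> d [ 0.0176 -0.0002 -0.0072] spin 0.0039
```

Emit:
play_rows(
  deltas=[
    {"dx": 0.006, "dy": 0, "dz": -0.002, "spin": 0},
    {"dx": 0.012, "dy": 0, "dz": -0.005, "spin": 0},
    {"dx": 0.018, "dy": 0, "dz": -0.008, "spin": 0},
    {"dx": 0.018, "dy": 0, "dz": -0.008, "spin": 0},
  ],
)

```text
time_s: 13.35
tcp_pos: [0.5134, -0.0674, 0.0618]
tcp_rot: [-0.0, 0.805, 0.594, -0.003]
wrist_force: [-1.7, -5.0, -2.6]
width: 0.005
grasp_force: 2.5
```

```bash
python3 - <<'E'
from h import *
gob(-86.3,63)
E
```

```text
now u,v,z mm [-90.2   1.8  61.8]
pos [ 0.5134 -0.0674  0.0618] yaw 72.87 tilt [-0.005 -0.003 -1.   ] -> d [ 0.0064  0.0031 -0.0021] spin 0.0011
```

Contact now, at about 5 N. I'll keep pushing up the slope.

Emit:
play_rows(
  deltas=[
    {"dx": 0.007, "dy": 0.001, "dz": -0.001, "spin": 0},
    {"dx": 0.014, "dy": 0.001, "dz": -0.003, "spin": 0},
    {"dx": 0.014, "dy": 0.001, "dz": -0.003, "spin": 0},
    {"dx": 0.014, "dy": 0.001, "dz": -0.003, "spin": 0},
  ],
)

```text
time_s: 13.85
tcp_pos: [0.515, -0.0642, 0.0635]
tcp_rot: [0.001, 0.805, 0.593, -0.006]
wrist_force: [-5.0, -11.4, 0.4]
width: 0.001
grasp_force: 5.8
```

```bash
python3 - <<'E'
from h import *
gob(-86.3,63)
E
```

```text
now u,v,z mm [-86.6   1.2  63.5]
pos [ 0.515  -0.0642  0.0635] yaw 72.69 tilt [-0.008 -0.008 -1.   ] -> d [0.0006 0.002  0.0009] spin -0.0018
```

Emit:
play_rows(
  deltas=[
    {"dx": 0.007, "dy": 0, "dz": -0.002, "spin": 0},
    {"dx": 0.014, "dy": 0, "dz": -0.003, "spin": 0},
    {"dx": 0.014, "dy": 0, "dz": -0.003, "spin": 0},
    {"dx": 0.014, "dy": 0, "dz": -0.003, "spin": 0},
  ],
)

```text
time_s: 14.35
tcp_pos: [0.5155, -0.0625, 0.0644]
tcp_rot: [0.002, 0.807, 0.591, -0.009]
wrist_force: [-5.0, -20.2, -2.3]
width: -0.002
grasp_force: 10.1
```

```bash
python3 - <<'E'
from h import *
gob(-80,64)
E
```

```text
now u,v,z mm [-84.9   1.2  64.4]
pos [ 0.5155 -0.0625  0.0644] yaw 72.46 tilt [-0.013 -0.015 -1.   ] -> d [0.0082 0.002  0.0006] spin -0.0056
```

Emit:
play_rows(
  deltas=[
    {"dx": 0.007, "dy": 0, "dz": -0.003, "spin": 0},
    {"dx": 0.012, "dy": 0, "dz": -0.006, "spin": 0},
    {"dx": 0.012, "dy": 0, "dz": -0.006, "spin": 0},
    {"dx": 0.012, "dy": 0, "dz": -0.006, "spin": 0},
  ],
)

```text
time_s: 14.85
tcp_pos: [0.5133, -0.0614, 0.0649]
tcp_rot: [0.002, 0.808, 0.59, -0.015]
wrist_force: [-5.3, -27.2, -12.1]
width: -0.0
grasp_force: 13.6
```

```bash
python3 - <<'E'
from h import *
gob(-80,64)
E
```

```text
now u,v,z mm [-84.5   3.7  64.9]
pos [ 0.5133 -0.0614  0.0649] yaw 72.26 tilt [-0.021 -0.021 -1.   ] -> d [0.0075 0.0061 0.0012] spin -0.0089
```

Emit:
play_rows(
  deltas=[
    {"dx": -0.02, "dy": 0, "dz": 0.003, "spin": 0},
    {"dx": -0.05, "dy": 0, "dz": 0, "spin": 0},
    {"dx": -0.08, "dy": 0, "dz": -0.06, "spin": 0},
    {"dx": -0.085, "dy": 0, "dz": -0.13, "spin": 0},
    {"dx": -0.085, "dy": 0, "dz": -0.17, "spin": 0},
    {"dx": -0.085, "dy": 0, "dz": -0.17, "spin": 0},
    {"dx": -0.085, "dy": 0, "dz": -0.17, "spin": 0},
  ],
)

```text
time_s: 15.72
tcp_pos: [0.5079, -0.0902, 0.1713]
tcp_rot: [-0.001, 0.804, 0.595, -0.0]
wrist_force: [-0.0, 0.0, 0.4]
width: 0.001
grasp_force: 0.0
```

```bash
python3 - <<'E'
from h import *
gob(-99.5,55.5)
ci=camera_info("wrist"); im=snapshot("wrist")[...,::-1]; cv2.imwrite("pics/w7.png",im); np.save("w7.npy",np.array(ci["camera_from_world"]))
cv2.imwrite("pics/top7.png",snapshot("top")[...,::-1]); cv2.imwrite("pics/scene7.png",snapshot("scene")[...,::-1])
R,o=bedT(BED)
def pr(n,x,y,z): print(n,wproj(ci,np.array([[x,y,z]])/1000@R.T+o).round(1).tolist())
for y in (-42,42): pr("low corner",-95,y,0)
for s in (-80,-84,-88,-92): pr(f"rear top {s}",s,0,12); pr(f"rear bot {s}",s,0,0)
for s in (-40,-48): pr(f"shoulder {s}",s,12,12)
for c in (272,276,280,284,288): 
    g=im[100:260,c].mean(1); d=np.diff(g); i=np.argsort(-abs(d))[:6]; print(c,sorted((int(k)+100,int(d[k])) for k in i))
for c in (238,245,315,320):
    g=im[130:260,c].mean(1); d=np.diff(g); i=np.argsort(-abs(d))[:4]; print("bed",c,sorted((int(k)+130,int(d[k])) for k in i))
E
```

```text
now u,v,z mm [-113.5    0.3  171.3]
pos [ 0.5079 -0.0902  0.1713] yaw 73.0 tilt [-0.001  0.    -1.   ] -> d [0.0234 0.0009 0.193 ] spin 0.0033
low corner [[332.1, 167.8]]
low corner [[229.9, 167.3]]
rear top -80 [[281.1, 162.2]]
rear bot -80 [[281.1, 152.6]]
rear top -84 [[281.0, 166.2]]
rear bot -84 [[281.1, 156.6]]
rear top -88 [[281.0, 170.2]]
rear bot -88 [[281.0, 160.5]]
rear top -92 [[281.0, 174.1]]
rear bot -92 [[281.0, 164.3]]
shoulder -40 [[263.7, 117.0]]
shoulder -48 [[264.0, 126.7]]
272 [(166, -16), (167, -27), (168, -22), (170, -17), (181, 13), (257, 14)]
276 [(163, -14), (166, -17), (167, -23), (168, -22), (169, -15), (170, -17)]
280 [(166, -16), (167, -25), (168, -20), (170, -16), (257, -33), (258, -21)]
284 [(166, -14), (167, -25), (168, -19), (169, -17), (170, -15), (185, 12)]
288 [(166, -19), (167, -21), (168, -20), (169, -16), (170, -13), (257, 15)]
bed 238 [(167, -25), (168, -39), (169, -24), (171, -20)]
bed 245 [(167, -31), (168, -45), (169, -26), (170, -15)]
bed 315 [(166, -18), (167, -47), (168, -36), (169, -16)]
bed 320 [(163, -32), (168, -32), (169, -46), (170, -35)]
```

```bash
python3 - <<'E'
from h import *
im=cv2.imread("pics/w7.png").astype(int); g=im.sum(2)//3
print("rows152-175 spec",g[150:176,270:293].mean(1).astype(int).tolist())
print("bed L",g[150:176,238:250].mean(1).astype(int).tolist()); print("bed R",g[150:176,306:318].mean(1).astype(int).tolist())
for r in (70,90,105,112,116,120,124,128,140,150,158,162,165): print(r,g[r,236:326:2].tolist())
E
```

```text
rows152-175 spec [230, 230, 230, 230, 229, 230, 229, 229, 229, 229, 229, 229, 226, 217, 204, 199, 193, 177, 152, 131, 116, 101, 90, 88, 87, 87]
bed L [236, 236, 236, 236, 236, 236, 236, 236, 236, 236, 236, 236, 237, 237, 237, 237, 235, 225, 195, 152, 125, 112, 98, 90, 91, 98]
bed R [239, 239, 239, 239, 239, 239, 239, 239, 239, 239, 239, 239, 238, 238, 238, 238, 234, 215, 168, 134, 116, 102, 90, 87, 87, 87]
70 [236, 237, 236, 235, 235, 236, 237, 237, 238, 237, 231, 227, 227, 225, 226, 231, 229, 230, 230, 231, 230, 230, 230, 230, 232, 233, 229, 226, 229, 223, 201, 199, 200, 201, 203, 204, 204, 202, 203, 203, 202, 203, 202, 202, 202]
90 [237, 237, 237, 236, 235, 235, 237, 238, 238, 237, 230, 230, 225, 222, 227, 231, 229, 230, 230, 230, 231, 231, 230, 232, 233, 232, 231, 233, 231, 200, 199, 201, 207, 232, 238, 238, 232, 232, 237, 238, 238, 237, 226, 232, 233]
105 [237, 237, 237, 238, 236, 235, 236, 238, 237, 234, 231, 229, 226, 226, 231, 231, 230, 230, 231, 231, 232, 231, 231, 233, 233, 231, 232, 233, 223, 195, 201, 201, 206, 228, 238, 239, 239, 238, 239, 239, 239, 238, 238, 238, 233]
11
[... 1597 characters left out ...]
 232, 228]
158 [239, 238, 237, 236, 237, 238, 236, 231, 230, 231, 223, 229, 230, 232, 230, 233, 235, 231, 232, 230, 229, 228, 230, 231, 228, 227, 231, 232, 230, 230, 218, 205, 203, 214, 236, 238, 239, 239, 240, 239, 239, 238, 231, 233, 223]
162 [239, 238, 237, 236, 237, 238, 237, 237, 238, 237, 233, 231, 230, 227, 227, 232, 234, 231, 231, 231, 226, 223, 226, 225, 224, 224, 228, 228, 227, 224, 203, 204, 204, 225, 239, 239, 238, 239, 239, 239, 239, 234, 229, 230, 226]
165 [239, 238, 237, 236, 237, 237, 238, 237, 237, 239, 238, 239, 236, 222, 201, 205, 206, 208, 205, 201, 200, 199, 199, 198, 198, 197, 198, 198, 201, 201, 205, 202, 207, 227, 238, 239, 238, 239, 239, 239, 238, 220, 193, 191, 186]
```

No views remain, but the numbers are clear. The specimen's lower end is at bed x ≈ -80, so it is home. It is skewed, though: the rear sits about 6 mm towards +y. I'll regrip the lower head with the hand centred and square to straighten it, then press it home along the slope.

Emit:
play_rows(
  deltas=[
    {"dx": 0.04, "dy": 0.0005, "dz": 0, "spin": 0.003},
    {"dx": 0.08, "dy": 0.0005, "dz": 0.03, "spin": 0.003},
    {"dx": 0.099, "dy": 0.0005, "dz": 0.08, "spin": 0.003},
    {"dx": 0.099, "dy": 0.0005, "dz": 0.13, "spin": 0.003},
    {"dx": 0.099, "dy": 0.0005, "dz": 0.155, "spin": 0.003},
    {"dx": 0.099, "dy": 0.0005, "dz": 0.155, "spin": 0.003},
    {"dx": 0.099, "dy": 0.0005, "dz": 0.155, "spin": 0.003},
  ],
  gripper=0.4,
)

```text
time_s: 16.75
tcp_pos: [0.527, -0.0342, 0.0799]
tcp_rot: [0.0, 0.805, 0.593, 0.001]
wrist_force: [0.2, -0.4, -0.3]
width: 0.694
grasp_force: 0.0
```

```bash
python3 - <<'E'
from h import *
gob(-54,74)
E
```

```text
now u,v,z mm [-54.4  -1.4  79.9]
pos [ 0.527  -0.0342  0.0799] yaw 72.76 tilt [ 0.002 -0.    -1.   ] -> d [ 0.0007 -0.0023  0.0098] spin -0.0006
```

Emit:
play_rows(
  deltas=[
    {"dx": 0, "dy": -0.001, "dz": 0.009, "spin": 0},
    {"dx": 0, "dy": -0.001, "dz": 0.009, "spin": 0},
  ],
)

```text
time_s: 17.0
tcp_pos: [0.5257, -0.0339, 0.074]
tcp_rot: [0.0, 0.805, 0.593, 0.0]
wrist_force: [0.3, 0.1, -0.4]
width: 0.702
grasp_force: 0.0
```

Emit:
play_rows(
  deltas=[
    {"dx": 0, "dy": 0, "dz": 0, "spin": 0},
    {"dx": 0, "dy": 0, "dz": 0, "spin": 0},
    {"dx": 0, "dy": 0, "dz": 0, "spin": 0},
    {"dx": 0, "dy": 0, "dz": 0, "spin": 0},
    {"dx": 0, "dy": 0, "dz": 0, "spin": 0},
    {"dx": 0, "dy": 0, "dz": 0, "spin": 0},
  ],
  gripper=-1,
)

```text
time_s: 17.75
tcp_pos: [0.5253, -0.0339, 0.0741]
tcp_rot: [-0.0, 0.805, 0.593, -0.001]
wrist_force: [-2.9, -1.0, 5.9]
width: 0.331
grasp_force: 60.2
```

```bash
python3 - <<'E'
from h import *
gob(-54,74)
E
```

```text
now u,v,z mm [-54.7   0.4  74.1]
pos [ 0.5253 -0.0339  0.0741] yaw 72.8 tilt [-0.001 -0.    -1.   ] -> d [0.0011 0.0006 0.0002] spin -0.0
```

Emit:
play_rows(
  deltas=[
    {"dx": 0.006, "dy": 0, "dz": -0.0035, "spin": 0},
    {"dx": 0.012, "dy": 0, "dz": -0.007, "spin": 0},
    {"dx": 0.018, "dy": 0, "dz": -0.009, "spin": 0},
    {"dx": 0.018, "dy": 0, "dz": -0.009, "spin": 0},
    {"dx": 0.018, "dy": 0, "dz": -0.009, "spin": 0},
  ],
)

```text
time_s: 18.38
tcp_pos: [0.5241, -0.033, 0.0754]
tcp_rot: [0.001, 0.807, 0.591, -0.007]
wrist_force: [-1.4, -13.6, -10.0]
width: 0.33
grasp_force: 60.2
```

```bash
python3 - <<'E'
from h import *
gob(-54,74)
E
```

```text
now u,v,z mm [-54.2   1.8  75.4]
pos [ 0.5241 -0.033   0.0754] yaw 72.43 tilt [-0.01 -0.01 -1.  ] -> d [0.0004 0.0029 0.0024] spin -0.0062
```

Emit:
play_rows(
  deltas=[
    {"dx": 0.006, "dy": 0.001, "dz": -0.001, "spin": 0},
    {"dx": 0.012, "dy": 0.002, "dz": -0.002, "spin": 0},
    {"dx": 0.014, "dy": 0.002, "dz": -0.002, "spin": 0},
    {"dx": 0.014, "dy": 0.002, "dz": -0.002, "spin": 0},
  ],
)

```text
time_s: 18.88
tcp_pos: [0.524, -0.0323, 0.0747]
tcp_rot: [0.002, 0.808, 0.589, -0.013]
wrist_force: [-4.1, -23.3, -11.7]
width: 0.327
grasp_force: 60.4
```

```bash
python3 - <<'E'
from h import *
gob(-54,74)
E
```

```text
now u,v,z mm [-53.5   2.1  74.7]
pos [ 0.524  -0.0323  0.0747] yaw 72.22 tilt [-0.018 -0.018 -1.   ] -> d [-0.0008  0.0035  0.0012] spin -0.0096
```

It's solid against the stop: about 26 N with no travel. Next I'll take off the push so the hand returns square and centred, then check before letting go.

Emit:
play_rows(
  deltas=[
    {"dx": -0.012, "dy": -0.001, "dz": 0.004, "spin": 0},
    {"dx": -0.024, "dy": -0.002, "dz": 0.009, "spin": 0},
    {"dx": -0.026, "dy": -0.002, "dz": 0.009, "spin": 0},
    {"dx": -0.026, "dy": -0.002, "dz": 0.009, "spin": 0},
  ],
)

```text
time_s: 19.38
tcp_pos: [0.5241, -0.033, 0.0744]
tcp_rot: [-0.001, 0.806, 0.592, -0.003]
wrist_force: [-5.2, -5.1, 5.0]
width: 0.329
grasp_force: 62.2
```

```bash
python3 - <<'E'
from h import *
gob(-54,74)
E
```

```text
now u,v,z mm [-54.1   1.7  74.4]
pos [ 0.5241 -0.033   0.0744] yaw 72.58 tilt [-0.006 -0.003 -1.   ] -> d [0.0002 0.0029 0.0007] spin -0.0036
```

Emit:
play_rows(
  deltas=[
    {"dx": -0.002, "dy": 0.004, "dz": 0, "spin": 0},
    {"dx": -0.003, "dy": 0.006, "dz": -0.001, "spin": 0},
    {"dx": -0.003, "dy": 0.006, "dz": -0.001, "spin": 0},
  ],
)

```text
time_s: 19.75
tcp_pos: [0.5254, -0.0336, 0.0743]
tcp_rot: [-0.002, 0.805, 0.593, -0.004]
wrist_force: [-7.4, -1.1, 5.6]
width: 0.325
grasp_force: 62.1
```

```bash
python3 - <<'E'
from h import *
gob(-54,74)
E
```

```text
now u,v,z mm [-54.3   0.4  74.3]
pos [ 0.5254 -0.0336  0.0743] yaw 72.8 tilt [-0.009 -0.001 -1.   ] -> d [0.0006 0.0006 0.0006] spin 0.0
```

Emit:
play_rows(
  deltas=[
    {"dx": 0, "dy": -0.003, "dz": 0, "spin": 0},
    {"dx": 0, "dy": -0.003, "dz": 0, "spin": 0},
  ],
)

```text
time_s: 20.0
tcp_pos: [0.5253, -0.0336, 0.0744]
tcp_rot: [-0.001, 0.805, 0.593, -0.003]
wrist_force: [-5.2, -1.8, -0.8]
width: 0.33
grasp_force: 61.6
```

Emit:
play_rows(
  deltas=[
    {"dx": 0, "dy": 0, "dz": 0, "spin": 0},
    {"dx": 0, "dy": 0, "dz": 0, "spin": 0},
    {"dx": 0, "dy": 0, "dz": 0, "spin": 0},
    {"dx": 0, "dy": 0, "dz": 0, "spin": 0},
  ],
  gripper=0.3,
)

```text
time_s: 20.5
tcp_pos: [0.5285, -0.0322, 0.0758]
tcp_rot: [0.0, 0.805, 0.594, 0.001]
wrist_force: [0.1, 0.5, 0.1]
width: 0.648
grasp_force: 0.0
```

Emit:
play_rows(
  deltas=[
    {"dx": 0, "dy": 0, "dz": -0.04, "spin": 0},
    {"dx": 0, "dy": 0, "dz": -0.09, "spin": 0},
    {"dx": -0.03, "dy": 0, "dz": -0.14, "spin": 0},
    {"dx": -0.07, "dy": 0, "dz": -0.16, "spin": 0},
    {"dx": -0.099, "dy": 0, "dz": -0.16, "spin": 0},
    {"dx": -0.099, "dy": 0, "dz": -0.16, "spin": 0},
    {"dx": -0.099, "dy": 0, "dz": -0.16, "spin": 0},
  ],
)

```text
time_s: 21.38
tcp_pos: [0.5098, -0.0883, 0.1705]
tcp_rot: [-0.001, 0.805, 0.594, -0.0]
wrist_force: [0.2, -0.1, 0.2]
width: 0.649
grasp_force: 0.0
```

```bash
cat > m.py <<'E'
from h import *
gob(-113,170)
ci=camera_info("wrist"); im=snapshot("wrist")[...,::-1].astype(int); g=im.sum(2)//3
R,o=bedT(BED)
pr=lambda x,y,z: wproj(ci,np.array([[x,y,z]])/1000@R.T+o)[0].round(1).tolist()
print("low corners",pr(-95,-42,0),pr(-95,42,0)); 
for s in (-78,-80,-84): print("rear top",s,pr(s,15,12),pr(s,-15,12))
for s in (-40,-20,0,20): print("mid",s,pr(s,-10,12),pr(s,10,12),pr(s,0,12))
for r in (30,50,70,90,105,112,116,120,128,140,150,158,160,162,164,166,168): print(r,g[r,238:328:2].tolist())
E
python3 m.py
```

```text
now u,v,z mm [-111.2   -1.   170.5]
pos [ 0.5098 -0.0883  0.1705] yaw 72.84 tilt [-0.002  0.001 -1.   ] -> d [-0.003  -0.0016  0.0008] spin 0.0006
low corners [330.6, 170.7] [228.3, 170.5]
rear top -78 [259.4, 163.5] [299.2, 163.6]
rear top -80 [259.5, 165.6] [299.1, 165.6]
rear top -84 [259.7, 169.6] [298.9, 169.6]
mid -40 [294.0, 120.6] [264.5, 120.6] [279.2, 120.6]
mid -20 [294.7, 94.7] [263.7, 94.7] [279.2, 94.6]
mid 0 [295.5, 66.5] [262.8, 66.5] [279.2, 66.4]
mid 20 [296.3, 36.2] [261.9, 36.2] [279.1, 36.0]
30 [179, 185, 190, 193, 187, 188, 185, 196, 221, 226, 229, 228, 208, 194, 194, 186, 185, 187, 184, 185, 185, 185, 186, 188, 188, 186, 184, 186, 185, 179, 194, 201, 201, 202, 202, 199, 199, 200, 199, 191, 193, 195, 199, 201, 193]
50 [194, 195, 196, 198, 200, 218, 232, 235, 228, 226, 229, 230, 226, 230, 231, 229, 230, 230, 228, 228, 211, 187, 186, 192, 189, 186, 186, 189, 183, 190, 198, 202, 202, 203, 202, 201, 200, 202, 202, 202, 202, 201, 201, 194, 178]
70 [236, 234, 235, 236, 237, 237, 239, 233, 230, 226, 227, 231, 230, 231, 231, 230, 230, 231, 230, 230, 231, 230, 230, 232, 
[... 2623 characters left out ...]
 193, 191]
164 [237, 236, 236, 238, 237, 237, 237, 236, 237, 238, 237, 230, 229, 231, 229, 231, 232, 230, 230, 230, 229, 229, 229, 230, 227, 228, 231, 232, 230, 228, 217, 201, 205, 212, 233, 239, 240, 239, 239, 238, 232, 232, 226, 210, 209]
166 [237, 237, 236, 238, 238, 237, 238, 238, 239, 240, 238, 231, 229, 231, 224, 224, 225, 222, 222, 223, 222, 223, 223, 224, 221, 221, 225, 226, 225, 225, 215, 203, 206, 218, 234, 240, 239, 239, 239, 234, 216, 218, 217, 212, 215]
168 [237, 237, 236, 238, 238, 237, 238, 238, 239, 239, 238, 235, 234, 235, 221, 209, 206, 203, 204, 208, 205, 204, 204, 202, 201, 203, 205, 205, 208, 208, 204, 204, 206, 220, 236, 239, 239, 239, 238, 232, 203, 198, 193, 187, 195]
```

The specimen is straight now: its top face spans columns 258–298 against a predicted 259–299, with the waist centred. Last check is the rear edge relative to the bed's low edge.

```bash
python3 - <<'E'
from h import *
ims=np.mean([snapshot("wrist").astype(float) for _ in range(4)],0); g=ims.mean(2); cv2.imwrite("pics/w8.png",ims[...,::-1])
ci=camera_info("wrist"); R,o=bedT(BED)
pr=lambda x,y,z: wproj(ci,np.array([[x,y,z]])/1000@R.T+o)[0].round(2).tolist()
print(pr(-95,-35,0),pr(-95,35,0),pr(-80,0,12),pr(-82,0,12))
for n,a,b in (("spL",266,276),("spM",276,284),("spR",284,294),("bedL",240,248),("bedR",308,316)): print(n,g[160:178,a:b].mean(1).astype(int).tolist())
w=cv2.imread("pics/w7.png").mean(2)
for n,a,b in (("old spL",264,274),("old spM",274,282),("old spR",282,292)): print(n,w[157:172,a:b].mean(1).astype(int).tolist())
# arm angle: bottom front of roller in scene, before/after
for n in ("scene0","scene7"):
    i=cv2.imread(f"pics/{n}.png").astype(int); y=(i[...,2]-i[...,0]>90)&(i[...,2]>150); ys,xs=np.where(y[195:240,295:350]); print(n,"yellow centroid",xs.mean()+295,ys.mean()+195)
E
```

```text
[321.29, 170.56] [236.06, 170.38] [278.53, 165.48] [278.53, 167.5]
spL [231, 231, 231, 231, 231, 231, 229, 220, 209, 204, 195, 170, 140, 121, 108, 96, 89, 87]
spM [229, 229, 229, 229, 229, 229, 225, 213, 200, 199, 192, 168, 139, 120, 107, 96, 89, 87]
spR [229, 229, 229, 229, 229, 229, 225, 214, 200, 198, 191, 167, 138, 120, 106, 94, 88, 87]
bedL [237, 237, 237, 237, 237, 237, 237, 237, 237, 237, 232, 212, 164, 129, 113, 100, 90, 91]
bedR [239, 239, 239, 239, 239, 239, 239, 239, 239, 238, 234, 211, 161, 124, 105, 93, 88, 87]
old spL [232, 232, 231, 231, 232, 231, 225, 213, 205, 198, 182, 156, 133, 118, 103]
old spM [230, 229, 229, 229, 229, 226, 215, 202, 199, 194, 178, 153, 132, 116, 101]
old spR [230, 229, 229, 229, 229, 225, 216, 203, 198, 192, 175, 151, 131, 116, 101]
scene0 yellow centroid 326.3027888446215 210.4581673306773
scene7 yellow centroid 325.375 209.45075757575756[ WARN:0@1.804] global loadsave.cpp:1063 imwrite_ Unsupported depth image for selected encoder is fallbacked to CV_8U.
```

```bash
python3 -c "
from rig import ctrl
print(ctrl.get_state()['wrist_force']); print(ctrl.hand_in())"
```

```text
[ 1.10631187 -0.03376768 -0.11317504]
the job is handed in; nothing more can be done
None
```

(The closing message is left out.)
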